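# Turn the brittle button tile to face out on the display easel

## Task

The brittle ceramic button tile stands in the slotted wooden block with its buttons towards the robot. Hold it lightly by its bare upper margin (grip no harder than about 30 N), lift it out, turn it round and set it down softly, without dropping it, on the ledge of the easel so that it leans right way up against the back panel, between the fixed cheek and the sliding stop, with its buttons facing out, away from the panel. Let go of it, then slide the stop gently towards it until the tile has less than 20 mm of play in all between cheek and stop, without knocking or pinching the tile and without disturbing the other things on the table.

Things in the scene. Friction and masses are not known exactly. Their poses are not given: they have to be found in the camera images.
- tile: white ceramic tile 110 mm wide (y), 150 tall (z), 10 thick (x), 0.36 kg, brittle. Origin at the centre of its bottom edge; z points up the tile, x out of the face with six dark round buttons (24 mm across, 5 mm proud, all between 24 and 106 mm above the bottom edge); the other face is bare. The top 42 mm is bare on both sides: grip it there across its thickness
- tile_top (a point): centre of the tile's top edge, 150 mm above its origin
- block: fixed wooden block 100 x 150 x 35 mm, origin at the centre of its underside, with a slot 14 mm wide and 20 mm deep along its y axis in which the tile stands at the start (slot floor 15 mm above the table), buttons towards the block's -x
- easel: fixed wooden easel facing its own +x; origin on the table; base 140 x 272 x 14 mm, y -71 to +201. Back panel (y -55 to +55, 85 high) and ledge (30 deep), square to each other, lean back 15 degrees (panel top towards -x); they meet along y at x -20, z 45 mm. Fixed cheek at the -y end of the ledge, 50 high, inner face at y -61; sliding stop at the +y end
- seat (a point): where the tile's origin lies when it is seated in the corner of ledge and panel at easel y = 0: it then has 6 mm to the cheek, and its z axis leans 15 degrees from vertical towards the easel's -x
- stop (a joint): travel of the steel sliding stop along the ledge towards the cheek, in m: 0 is farthest, at most 0.09. Its inner face is at easel y = 125 mm minus the travel, so the clear width between cheek and stop is 186 mm minus the travel. Slides with 1 to 2 N and stays where it is left
- stop_grip (a point): centre of the top of the stop's upright grip, a steel bar 16 mm (x) by 24 mm (y), free over its top 45 mm, its top 134 mm above the table; its centre is 58 mm behind (+y of) the stop's inner face, which is the end of a shoe 30 mm high on the ledge
- cone: bystander: thread cone 64 mm across, 100 mm high, origin under its centre
- shears: bystander: shears about 190 mm long lying flat, 12 mm thick, origin at the pivot
- tin: bystander: squat jar 80 mm across, 70 mm high, origin under its centre

How it is judged:
By the outcome, as a careful person would: the job done as asked, in the order asked, and still so for the second after the job is handed in, with the robot touching nothing.
It also fails if it takes over 53 s, if anything falls off the work surface, if the arm or the gripper's body presses on something with over 40 N, if the wrist force passes 120 N, or if a joint passes its speed limit or range.

## Robot

A 6-joint arm with a two-finger parallel gripper is mounted at the origin on the work surface. World frame = base frame: x ahead of the robot, y to its left, z up, the work surface at z = 0. Lengths are in m, angles in rad, forces in N, time in s.
With the tool pointing down it reaches from about 0.4 to 0.825 m from the base axis. Payload 7 kg.
Tool frame: the origin (TCP) lies at the very end of the fingers, on their centre line; the grasp point (between the pads) lies 19 mm behind it (arm.grasp_offset is the distance from the TCP to the grasp point, in m); z points along the fingers, y is the line along which they close (so a half turn about z gives the same grasp; the last joint's range is limited). The gripper opens to 88 mm and grips with 3 to 60 N. Pads are 19 mm wide; open, the fingers measure 130 mm over their backs; the gripper's body (78 mm by 193 mm) begins 47 mm behind the grasp point.
Start: joints at [-0.906, 0.359, 0.012, 0, -1.224, -0.288], TCP at [0.248, -0.628, 0.227] pointing down, gripper open.
Joint ranges: [-3.07, 3.07], [-1.43, 2.12], [-1.02, 1.25], [-3.03, 1.67], [-3.05, -0], [-3.03, 3.03]. Speed limits (rad/s): [2.39, 2.39, 3.01, 3.14, 3.14, 3.14].

## Interface

Orientations are given as [roll, pitch, yaw] about the fixed x, y, z axes, in that order (R = Rz(yaw) Ry(pitch) Rx(roll)).
In Python, from station import get_state, cams, arm, nets gives the robot as it stands.
- The arm moves only by the shell command python3 -m creep 'ROWS' [FORCE]. ROWS is a JSON object of lists of equal length, an entry for each row: "translation": the shift along the world's x, y, z in mm, a list of three; "spin": the turn about the world's z in rad; "gripper": the opening, from 0 (shut) to 1 (fully open). In form: {"translation": [[dx, dy, dz], ...], "spin": [spin, ...], "gripper": [gripper, ...]}. A call has 1 to 8 rows; each row shifts and turns the commanded pose from where the row before left it; what a row does not reach is not made up. A row lasts 1/10 s, in which the tool goes at most 50 mm and 8.59 degrees, less where a joint would pass 70% of its speed; a pose out of reach is approached as far as the arm can. A call is refused whole if a number of a shift passes 50 or a number of a turn 0.15, either way. A call with a gripper value outside its range is refused whole. The fingers move at their own pace and stop on an object; FORCE is the grip in N (left out, the last holds). Time passes only in rows, so rows that do not move let the fingers close. It gives the time, the measured TCP pose, the force, the opening and the grip force at its end, in the units of the state.
- get_state(): the state, without advancing time (a new reading comes with each control period).
- cams.grab_frame(name): name is "side" or "top"; returns a dict with "img" (384x512x3 uint8, red, green, blue), "mtx" (3x3 intrinsics, pixels), "R" (3x3) and "t" (3): a world point X has camera coordinates R X + t. Camera axes: x right, y down, z forward; pixel columns grow to the right and rows downward; lengths in m; the calibration is good to about 2 mm. A picture is of the moment at which its call begins. There is no depth.
- arm.job_done(): hands the job in; it is judged then, once.
Trained networks look in the newest picture that a camera, given by its name, has taken for a name from the list of things; names that differ only in an ending like _2 or _b are one class to them, and where a whole thing is asked for, a point or a joint stands for the part that bears it (a point fixed in the world has none). Each returns a list of dicts, best first, with "confidence" (0 to 1); they miss things now and then, are a little off and sometimes report something else, mostly with a low value. They report only what shows in the picture. A call takes as long as a camera call.
- nets.search_frame(camera, label): "centre" ([x, y, z] in m, in world coordinates, good to about 4 mm: the middle of the surface that is visible of it).
- nets.pinpoint(camera, label): "centre" ([x, y, z] in m, in world coordinates, good to about 4 mm: a listed point, or the origin of a listed thing).
The state is a dict: "t": time; "q": joint angles; "qd": joint speeds; "joint_efforts": joint torques, N m; "eef_pos": TCP position; "ee_rot": TCP orientation; "force": force on the tool from outside, world axes, zero at the start; "moment": the same for the moment, N m; "width": finger opening in m; "gripper_force": force on a finger pad.
Only numpy, scipy, OpenCV 4.12 (cv2) and the standard library are available. Lean on these libraries where they do the work, as an engineer would, in place of code of your own. Each camera call takes 0.05 s, during which the arm holds its last target. There are 200 camera calls.

## Working session

There is one attempt and no reset: what is moved stays moved. The work goes in short steps, Python scripts to look and compute and a shell command to move; the robot and the scene stay as the last step left them, time stands still between calls to the robot, and variables do not carry over. Pictures are saved under pics/ and viewed, at most 11 in all, crops included, and the job is handed in when it is done.

```bash
mkdir -p pics; ls
cat > look.py <<'E'
import sys,cv2,numpy as np
from station import get_state,cams,arm,nets
def snap(n):
    for c in ("side","top"):
        f=cams.grab_frame(c); cv2.imwrite(f"pics/{n}_{c}.png",f["img"][:,:,::-1])
    return f
def find(labels,cs=("side","top"),fn="pinpoint"):
    for l in labels:
        for c in cs:
            r=getattr(nets,fn)(c,l)
            print(fn,l,c,[(np.round(d["centre"],4).tolist(),round(d["confidence"],2)) for d in r[:2]])
E
python3 - <<'E'
from look import *
for c in ("side","top"):
    f=cams.grab_frame(c); print(c,f["mtx"].tolist(),f["R"].round(3).tolist(),f["t"].round(3).tolist())
    cv2.imwrite(f"pics/a_{c}.png",f["img"][:,:,::-1])
find(["tile","tile_top","block","easel","seat","stop_grip","cone","shears","tin"])
s=get_state(); print(s["t"],s["eef_pos"],s["ee_rot"],s["width"],s["force"],arm.grasp_offset)
E
```

```text
pics
side [[422.9575417197997, 0.0, 251.1202926241006], [0.0, 422.9575417197997, 192.06180309100517], [0.0, 0.0, 1.0]] [[0.998, -0.065, 0.01], [-0.031, -0.596, -0.802], [0.058, 0.8, -0.597]] [-0.626, 0.156, 0.996]
top [[354.32792381346735, 0.0, 253.82214829856372], [0.0, 354.32792381346735, 190.40286229832574], [0.0, 0.0, 1.0]] [[-0.012, -1.0, 0.029], [-0.994, 0.009, -0.11], [0.11, -0.03, -0.993]] [0.06, 0.646, 0.879]
pinpoint tile side [([0.5965, 0.1926, 0.0127], 0.56)]
pinpoint tile top [([0.5979, 0.1874, 0.0154], 0.93)]
pinpoint tile_top side [([0.5906, 0.1901, 0.1589], 0.77)]
pinpoint tile_top top [([0.5957, 0.1917, 0.1621], 0.74), ([0.5129, -0.1715, 0.0424], 0.38)]
pinpoint block side [([0.5939, 0.1816, 0.0023], 0.95)]
pinpoint block top [([0.5908, 0.1799, 0.0022], 0.72), ([0.5153, -0.1715, 0.0465], 0.64)]
pinpoint easel side [([0.5294, -0.1701, -0.0021], 0.86), ([0.7535, -0.0229, -0.0019], 0.68)]
pinpoint easel top [([0.535, -0.1746, -0.0001], 0.8), ([0.7311, 0.2468, 0.0029], 0.68)]
pinpoint seat side [([0.5156, -0.1735, 0.0495], 0.95)]
pinpoint seat top [([0.5136, -0.171, 0.0442], 0.86)]
pinpoint stop_grip side [([0.5205, 0.0052, 0.1349], 0.6)]
pinpoint stop_grip top [([0.5201, 0.0051, 0.1361], 0.7), ([0.5918, 0.1796, 0.002], 0.4)]
pinpoint cone side []
pinpoint cone top [([0.7557, -0.0215, 0.0016], 0.59), ([0.7324, -0.2032, -0.0007], 0.49)]
pinpoint shears side [([0.5954, 0.1894, 0.0114], 0.7), ([0.7324, 0.2388, 0.0012], 0.58)]
pinpoint shears top []
pinpoint tin side [([0.7351, -0.2084, 0.0012], 0.56)]
pinpoint tin top [([0.7358, -0.2052, 0.0005], 0.6)]
1.0 [ 0.24833644 -0.62763476  0.22655222] [ 3.14158298e+00  2.02909002e-05 -2.76480148e+00] 0.08757208772672025 [-0.2782146   0.57541528 -0.2052595 ] 0.0188
```

```bash
cd pics; python3 -c "
import cv2
for c in ('side','top'):
    cv2.imwrite('b_%s.png'%c,cv2.resize(cv2.imread('a_%s.png'%c),(800,600),interpolation=cv2.INTER_CUBIC))"
```

```text
(no output)
```

View pics/b_side.png

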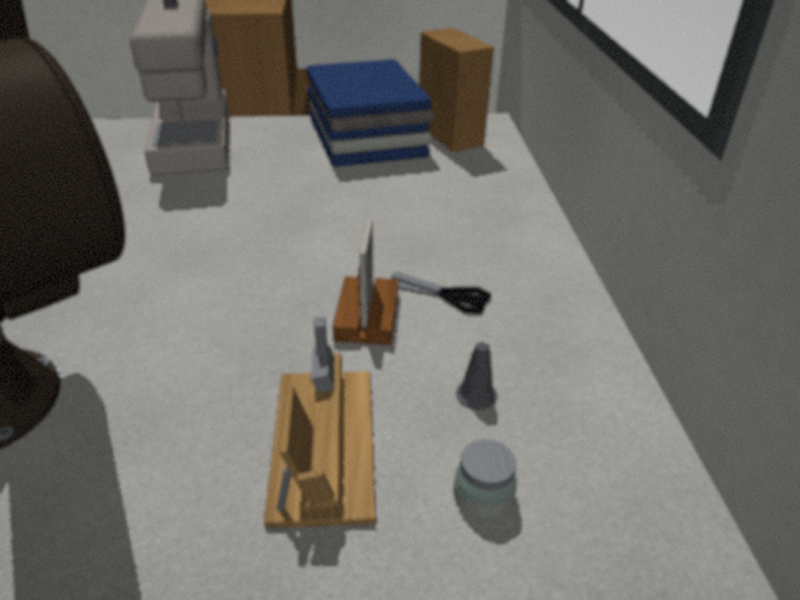

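View pics/b_top.png

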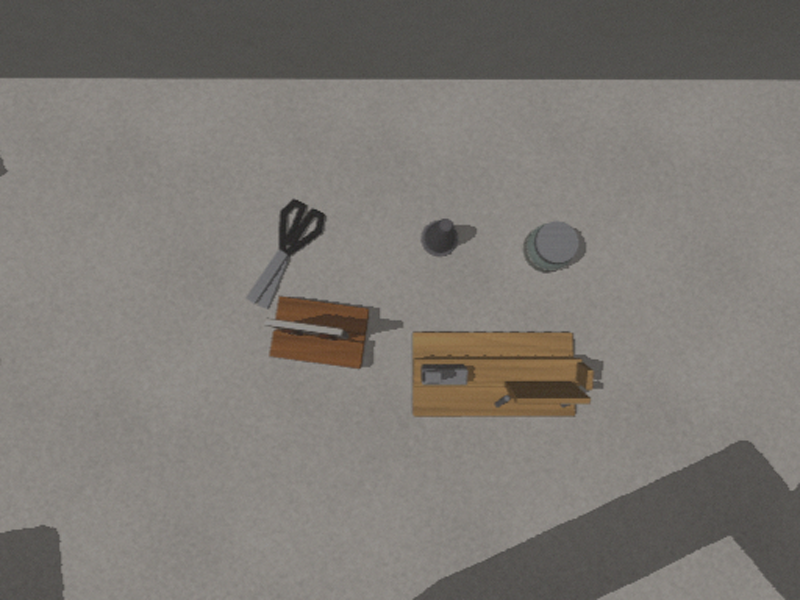

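The side view shows the tile in its block (about 365,270), with the easel (325,450) facing +x and its stop grip at (320,330). The cone (478,375), tin (487,475) and shears (440,290) are to the right, off my path. The top view confirms this: the tile's top edge runs from (267,322) to (342,332), the easel base is nearly square to the world, and the stop grip is at (432,375).

```bash
cat >> look.py <<'E'
def back(f,px,z,scale=512/800):
    p=(np.array(px,float)+.5)*scale-.5
    r=f["R"].T@np.linalg.solve(f["mtx"],[*p,1]); c=-f["R"].T@f["t"]
    return c+r*(z-c[2])/r[2]
E
python3 - <<'E'
from look import *
f=cams.grab_frame("top")
for n,px,z in [("tile L",(266,322),.165),("tile R",(342,332),.165),("blk",(277,304),.035),("blk",(367,317),.035),("blk",(270,356),.035),("blk",(361,367),.035),
  ("base",(412,332),.014),("base",(573,332),.014),("base",(575,416),.014),("base",(412,416),.014),("grip",(432,375),.134)]:
    print(n,back(f,px,z).round(4))
g=cams.grab_frame("side")
find(["tile_top","seat","easel","stop_grip","tile"])
s=get_state(); print(s["t"])
# crop of tile
a=cv2.resize(f["img"][185:245,160:250,::-1],None,fx=8,fy=8,interpolation=cv2.INTER_CUBIC); cv2.imwrite("pics/c1.png",a[:, :])
E
```

```text
tile L [0.6002 0.2405 0.165 ]
tile R [0.5851 0.1345 0.165 ]
blk [0.6386 0.2498 0.035 ]
blk [0.6158 0.1026 0.035 ]
blk [0.5539 0.2601 0.035 ]
blk [0.5344 0.1128 0.035 ]
base [0.5914 0.0277 0.014 ]
base [ 0.5885 -0.2452  0.014 ]
base [ 0.4487 -0.2419  0.014 ]
base [0.4527 0.0298 0.014 ]
grip [0.5229 0.0064 0.134 ]
pinpoint tile_top side [([0.5969, 0.1913, 0.1596], 0.66)]
pinpoint tile_top top [([0.5932, 0.1897, 0.1644], 0.67)]
pinpoint seat side [([0.5148, -0.1713, 0.0472], 0.9)]
pinpoint seat top [([0.5111, -0.1712, 0.0465], 0.87)]
pinpoint easel side [([0.5309, -0.1705, -0.0044], 0.67)]
pinpoint easel top [([0.5358, -0.1698, -0.0007], 0.93)]
pinpoint stop_grip side [([0.5193, 0.003, 0.1364], 0.83)]
pinpoint stop_grip top [([0.521, 0.005, 0.1352], 0.8), ([0.5962, 0.1904, 0.1649], 0.44)]
pinpoint tile side [([0.5958, 0.1896, 0.011], 0.84)]
pinpoint tile top [([0.5935, 0.1874, 0.0151], 0.79), ([0.7282, 0.2467, 0.0053], 0.6)]
1.6
```

View pics/c1.png

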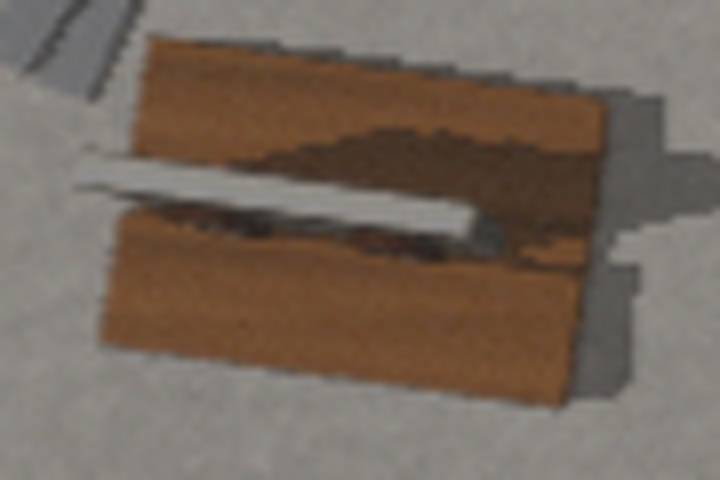

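```bash
python3 -m creep '{"translation":[[8,20,3],[19,45,3],[19,45,3],[19,45,3],[19,45,3],[19,45,3],[19,45,3],[19,45,2]],"spin":[0.02,0.058,0.058,0.058,0.058,0.058,0.058,0.058],"gripper":[0.5,0.5,0.5,0.5,0.5,0.5,0.5,0.5]}' 3
python3 -m creep '{"translation":[[19,45,0],[19,45,0],[19,45,0],[19,45,0],[19,45,0],[19,45,0],[19,45,0],[19,45,0]],"spin":[0.07,0.07,0.07,0.07,0.07,0.07,0.07,0.07],"gripper":[0.5,0.5,0.5,0.5,0.5,0.5,0.5,0.5]}'
python3 -m creep '{"translation":[[19,45,0],[19,45,0],[15,31,0],[0,0,0],[0,0,0]],"spin":[0.04,0.03,0,0,0],"gripper":[0.5,0.5,0.5,0.5,0.5]}'
python3 - <<'E'
from look import *
snap("d"); find(["tile_top"])
s=get_state(); print(s["q"],s["eef_pos"],s["ee_rot"])
E
```

```text
t: 2.4
eef_pos: [0.3898, -0.2909, 0.2502]
ee_rot: [-3.14, 0.001, -2.336]
force: [1.6, -0.1, -0.1]
width: 0.0443
gripper_force: 0.0
t: 3.2
eef_pos: [0.5418, 0.0695, 0.25]
ee_rot: [-3.141, 0.001, -1.775]
force: [1.0, -1.0, 0.0]
width: 0.0436
gripper_force: 0.0
t: 3.7
eef_pos: [0.5942, 0.189, 0.2488]
ee_rot: [3.141, -0.001, -1.708]
force: [0.5, 0.0, -0.7]
width: 0.0438
gripper_force: 0.0
pinpoint tile_top side [([0.5915, 0.1931, 0.1604], 0.57)]
pinpoint tile_top top [([0.5965, 0.1901, 0.165], 0.71)]
[ 6.18500263e-01  2.59775034e-01 -7.45768915e-02  1.91994602e-05
 -1.23589753e+00 -7.57481861e-01] [0.59408474 0.18736046 0.25004391] [-3.14118285e+00  3.62574229e-04 -1.70977155e+00]
```

The last joint would pass its range at the placing end from this grasp yaw, so I'll half-turn the gripper first.

```bash
python3 -m creep '{"translation":[[0,0,0],[0,0,0],[0,0,0],[0,0,0],[0,0,0],[0,0,0],[0,0,0],[0,0,0]],"spin":[0.14,0.14,0.14,0.14,0.14,0.14,0.14,0.14],"gripper":[0.5,0.5,0.5,0.5,0.5,0.5,0.5,0.5]}'
python3 -m creep '{"translation":[[0,0,0],[0,0,0],[0,0,0],[0,0,0],[0,0,0],[0,0,0],[0,0,0],[0,0,0]],"spin":[0.14,0.14,0.14,0.14,0.14,0.14,0.14,0.14],"gripper":[0.5,0.5,0.5,0.5,0.5,0.5,0.5,0.5]}'
python3 -m creep '{"translation":[[0,0,0],[0,0,-15],[0,0,-15],[0,0,-15],[0,0,-15],[0,0,-15],[0,0,0],[0,0,0]],"spin":[0.14,0.14,0.14,0.14,0.14,0.14,0.06,0],"gripper":[0.5,0.5,0.5,0.5,0.5,0.5,0.5,0.5]}'
```

```text
t: 4.7
eef_pos: [0.5942, 0.1873, 0.2502]
ee_rot: [-3.141, -0.0, -0.584]
force: [-1.2, -0.1, 1.0]
width: 0.0436
gripper_force: 0.0
t: 5.5
eef_pos: [0.5942, 0.1873, 0.2502]
ee_rot: [-3.141, -0.001, 0.536]
force: [-0.2, -0.3, -0.5]
width: 0.0437
gripper_force: 0.0
t: 6.3
eef_pos: [0.5941, 0.1873, 0.1747]
ee_rot: [-3.142, 0.0, 1.431]
force: [-0.5, 0.1, 0.0]
width: 0.0437
gripper_force: 0.0
```

```bash
python3 -m creep '{"translation":[[0,1,-12],[0,1,-12],[0,0,-12],[0,0,-6],[0,0,0],[0,0,0]],"spin":[0,0,0,0,0,0],"gripper":[0.5,0.5,0.5,0.45,0.4,0.35]}' 3
python3 - <<'E'
from look import *
snap("e")
im=[cv2.imread(f"pics/e_{c}.png") for c in ("side","top")]
a=cv2.resize(im[0][120:240,170:290],(480,480)); b=cv2.resize(im[1][150:250,150:250],(480,480))
cv2.imwrite("pics/e2.png",cv2.hconcat([a,b])[:,:800] if 0 else cv2.resize(cv2.hconcat([a,b]),(800,400)))
E
```

```text
t: 6.9
eef_pos: [0.5945, 0.1904, 0.1325]
ee_rot: [-3.142, 0.0, 1.431]
force: [0.0, 0.2, 0.4]
width: 0.0328
gripper_force: 0.0
```

View pics/e2.png

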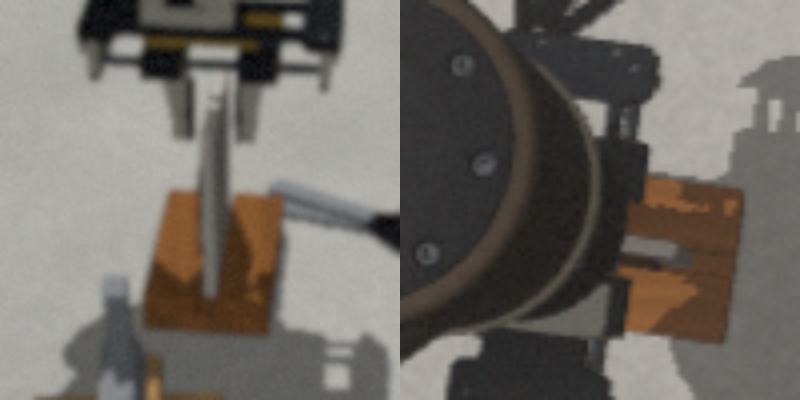

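The side crop shows the tile's upper edge (about 217,100) between the two fingertips (185,135 and 245,135), roughly centred, so it's safe to close slowly.

```bash
python3 -m creep '{"translation":[[0,0,0],[0,0,0],[0,0,0],[0,0,0],[0,0,0],[0,0,0],[0,0,0]],"spin":[0,0,0,0,0,0,0],"gripper":[0.25,0.2,0.17,0.15,0.13,0.11,0.1]}' 4
```

```text
t: 7.7
eef_pos: [0.5945, 0.1904, 0.1326]
ee_rot: [3.141, -0.0, 1.431]
force: [0.7, -0.7, -0.8]
width: 0.0102
gripper_force: 4.0
```

```bash
python3 -m creep '{"translation":[[0,0,0],[0,0,0],[0,0,0],[0,0,2],[0,0,5],[0,0,8],[0,0,10],[0,0,10]],"spin":[0,0,0,0,0,0,0,0],"gripper":[0.1,0.1,0.1,0.1,0.1,0.1,0.1,0.1]}' 22
python3 -m creep '{"translation":[[0,0,15],[0,0,20],[0,0,20],[0,0,20],[0,0,20],[0,0,15],[0,0,10],[0,0,0]],"spin":[0,0,0,0,0,-0.04,-0.08,-0.12],"gripper":[0.1,0.1,0.1,0.1,0.1,0.1,0.1,0.1]}'
```

```text
t: 8.5
eef_pos: [0.5944, 0.1904, 0.1687]
ee_rot: [3.141, -0.0, 1.431]
force: [0.2, -0.4, -3.1]
width: 0.0097
gripper_force: 22.0
t: 9.3
eef_pos: [0.595, 0.1906, 0.2906]
ee_rot: [3.139, -0.003, 1.188]
force: [0.2, 0.2, -3.4]
width: 0.0099
gripper_force: 22.0
```

```bash
python3 -m creep '{"translation":[[-2,-8,0],[-3,-15,0],[-3,-15,0],[-3,-15,0],[-3,-15,0],[-3,-15,0],[-3,-15,0],[-3,-15,0]],"spin":[-0.12,-0.12,-0.12,-0.12,-0.12,-0.12,-0.12,-0.12],"gripper":[0.1,0.1,0.1,0.1,0.1,0.1,0.1,0.1]}'
python3 -m creep '{"translation":[[-3,-17,0],[-3,-17,0],[-3,-17,0],[-3,-17,0],[-3,-17,0],[-3,-17,0],[-3,-17,0],[-3,-17,0]],"spin":[-0.12,-0.12,-0.12,-0.12,-0.12,-0.12,-0.12,-0.12],"gripper":[0.1,0.1,0.1,0.1,0.1,0.1,0.1,0.1]}'
python3 -m creep '{"translation":[[-3,-17,0],[-3,-17,0],[-3,-17,0],[-3,-17,0],[-3,-17,0],[-3,-17,0],[-1,-8,0],[0,0,0]],"spin":[-0.12,-0.12,-0.12,-0.12,-0.12,-0.12,-0.08,-0.04],"gripper":[0.1,0.1,0.1,0.1,0.1,0.1,0.1,0.1]}'
python3 - <<'E'
from look import *
s=get_state(); print(s["t"],s["eef_pos"],s["ee_rot"],s["q"])
E
```

```text
t: 10.1
eef_pos: [0.5711, 0.0767, 0.2886]
ee_rot: [-3.141, -0.001, 0.226]
force: [0.6, -0.3, -2.4]
width: 0.01
gripper_force: 22.0
t: 10.9
eef_pos: [0.5471, -0.0593, 0.2886]
ee_rot: [-3.141, -0.001, -0.734]
force: [0.6, 0.0, -2.9]
width: 0.01
gripper_force: 22.0
t: 11.7
eef_pos: [0.5279, -0.1697, 0.2885]
ee_rot: [-3.141, -0.0, -1.573]
force: [-0.4, -0.1, -3.0]
width: 0.0097
gripper_force: 22.0
11.7 [ 0.52793914 -0.16969184  0.28850407] [-3.14083273e+00 -4.99150686e-05 -1.57324068e+00] [ 4.22355580e-02  1.24626298e-01 -1.57813698e-01  8.72840140e-05
 -1.28759940e+00 -4.47042511e-02]
```

```bash
python3 -m creep '{"translation":[[-1,0,-8],[-1,0,-14],[-1,0,-16],[0,0,-16],[0,0,-14],[0,0,-8],[0,0,-4],[0,0,0]],"spin":[-0.011,0,0,0,0,0,0,0],"gripper":[0.1,0.1,0.1,0.1,0.1,0.1,0.1,0.1]}'
python3 - <<'E'
from look import *
snap("g"); find(["tile","tile_top","seat","stop_grip"])
s=get_state(); print(s["t"],s["eef_pos"],s["ee_rot"])
a=cv2.imread("pics/g_side.png")[190:350,140:300]; b=cv2.imread("pics/g_top.png")[150:310,250:410]
cv2.imwrite("pics/g2.png",cv2.resize(cv2.hconcat([a,b]),(800,400),interpolation=cv2.INTER_CUBIC))
E
```

```text
t: 12.5
eef_pos: [0.5252, -0.1685, 0.2074]
ee_rot: [3.141, -0.0, -1.579]
force: [0.1, 0.3, -3.7]
width: 0.0101
gripper_force: 22.0
pinpoint tile side [([0.529, -0.1652, 0.0899], 0.78)]
pinpoint tile top []
pinpoint tile_top side [([0.5237, -0.1633, 0.236], 0.76)]
pinpoint tile_top top []
pinpoint seat side [([0.5171, -0.1703, 0.0498], 0.85)]
pinpoint seat top [([0.7363, -0.2045, -0.0006], 0.21)]
pinpoint stop_grip side []
pinpoint stop_grip top []
13.0 [ 0.52537174 -0.16866383  0.20771922] [-3.14133533e+00 -9.49385603e-06 -1.57981582e+00]
```

View pics/g2.png

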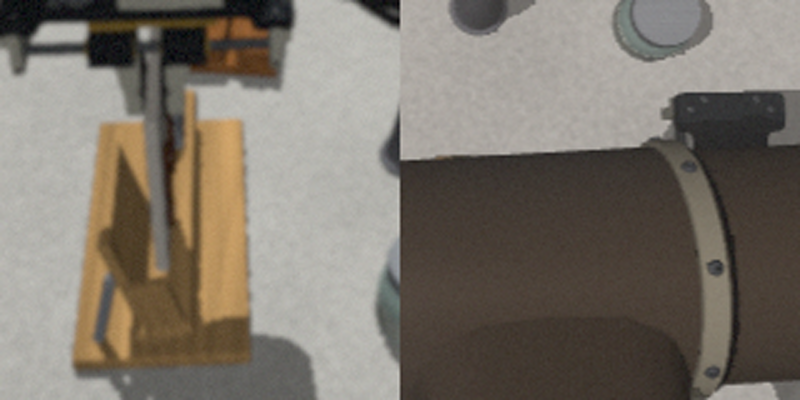

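The tile hangs upright between cheek and panel with its buttons on the +x side (crop: bottom edge at about 160,265, panel at about 130,230). Next is a guarded descent.

```bash
python3 -m creep '{"translation":[[-1,-1,-6],[-1,-1,-8],[-1,0,-8],[0,0,-6],[0,0,-4],[0,0,-2],[0,0,0],[0,0,0]],"spin":[0,0,0,0,0,0,0,0],"gripper":[0.1,0.1,0.1,0.1,0.1,0.1,0.1,0.1]}'
python3 -m creep '{"translation":[[0,0,-1],[0,0,-1],[0,0,0]],"spin":[0,0,0],"gripper":[0.1,0.1,0.1]}'
python3 -m creep '{"translation":[[0,0,-1],[0,0,-1],[0,0,0]],"spin":[0,0,0],"gripper":[0.1,0.1,0.1]}'
```

```text
t: 13.8
eef_pos: [0.5226, -0.1707, 0.1738]
ee_rot: [-3.141, -0.0, -1.58]
force: [0.1, 0.7, -4.4]
width: 0.0101
gripper_force: 22.0
t: 14.1
eef_pos: [0.5223, -0.1706, 0.1715]
ee_rot: [3.142, 0.0, -1.58]
force: [0.4, -0.3, -3.0]
width: 0.0101
gripper_force: 22.0
t: 14.4
eef_pos: [0.5222, -0.1706, 0.1694]
ee_rot: [3.141, 0.0, -1.58]
force: [1.1, -0.1, -3.1]
width: 0.0096
gripper_force: 22.0
```

```bash
python3 -m creep '{"translation":[[0,0,-1],[0,0,0]],"spin":[0,0],"gripper":[0.1,0.1]}' | grep -E "pos|force: \["
python3 -m creep '{"translation":[[0,0,-0.7],[0,0,0]],"spin":[0,0],"gripper":[0.1,0.1]}' | grep -E "pos|force: \["
```

```text
eef_pos: [0.5223, -0.1706, 0.1684]
force: [0.5, -0.5, -2.9]
eef_pos: [0.5223, -0.1706, 0.1678]
force: [1.2, -0.6, -3.5]
```

```bash
python3 -m creep '{"translation":[[0,0,-0.7],[0,0,0]],"spin":[0,0],"gripper":[0.1,0.1]}' | grep -E "pos|force: \["
```

```text
eef_pos: [0.5223, -0.1706, 0.1671]
force: [-0.7, 1.3, -3.2]
```

```bash
python3 -m creep '{"translation":[[0,0,-0.7],[0,0,0]],"spin":[0,0],"gripper":[0.1,0.1]}' | grep -E "pos|force: \["
```

```text
eef_pos: [0.5224, -0.1707, 0.1668]
force: [-1.1, -0.6, 0.5]
```

```bash
python3 -m creep '{"translation":[[0,0,-0.7],[0,0,0]],"spin":[0,0],"gripper":[0.1,0.1]}' | grep -E "pos|force: \["
```

```text
eef_pos: [0.5226, -0.1708, 0.1668]
force: [-2.8, 1.5, 5.8]
```

```bash
python3 -m creep '{"translation":[[-1,0,0],[-1,0,0],[0,0,0]],"spin":[0,0,0],"gripper":[0.1,0.1,0.1]}' | grep -E "pos|force: \["
```

```text
eef_pos: [0.5212, -0.1707, 0.1665]
force: [0.2, 0.3, 4.5]
```

```bash
python3 -m creep '{"translation":[[-1,0,0],[-1,0,0],[0,0,0]],"spin":[0,0,0],"gripper":[0.1,0.1,0.1]}' | grep -E "pos|force: \["
```

```text
eef_pos: [0.5181, -0.1707, 0.1657]
force: [0.5, 0.6, 2.7]
```

```bash
python3 -m creep '{"translation":[[-1,0,0],[0,0,0]],"spin":[0,0],"gripper":[0.1,0.1]}' | grep -E "pos|force: \["
```

```text
eef_pos: [0.5167, -0.1706, 0.1653]
force: [0.5, 0.7, 0.5]
```

```bash
python3 -m creep '{"translation":[[-1,0,0],[0,0,0]],"spin":[0,0],"gripper":[0.1,0.1]}' | grep -E "pos|force: \["
```

```text
eef_pos: [0.5155, -0.1705, 0.165]
force: [0.5, 0.3, -3.0]
```

```bash
python3 -m creep '{"translation":[[-1,0,-0.4],[0,0,0]],"spin":[0,0],"gripper":[0.1,0.1]}' | grep -E "pos|force: \["
```

```text
eef_pos: [0.5152, -0.1706, 0.165]
force: [1.3, -0.1, -3.8]
```

```bash
python3 -m creep '{"translation":[[-1,0,-0.3],[0,0,0]],"spin":[0,0],"gripper":[0.1,0.1]}' | grep -E "pos|force: \["
```

```text
eef_pos: [0.5147, -0.1705, 0.1651]
force: [2.5, 0.2, -3.4]
```

```bash
python3 -m creep '{"translation":[[0,0,-0.7],[0,0,0]],"spin":[0,0],"gripper":[0.1,0.1]}' | grep -E "pos|force: \["
```

```text
eef_pos: [0.5149, -0.1706, 0.1649]
force: [0.8, 1.0, 0.8]
```

```bash
python3 -m creep '{"translation":[[0,0,-0.7],[0,0,0]],"spin":[0,0],"gripper":[0.1,0.1]}' | grep -E "pos|force: \["
```

```text
eef_pos: [0.515, -0.1707, 0.1648]
force: [0.0, 2.7, 5.6]
```

```bash
python3 -m creep '{"translation":[[0,0,0],[0,0,0],[0,0,0],[0,0,0],[0,0,0],[0,0,0],[0,0,0],[0,0,0]],"spin":[0,0,0,0,0,0,0,0],"gripper":[0.1,0.11,0.12,0.13,0.14,0.15,0.16,0.17]}' 3
python3 -m creep '{"translation":[[0,0,0],[0,0,0],[0,0,0],[0,0,0],[0,0,0],[0,0,0],[0,0,0],[0,0,0]],"spin":[0,0,0,0,0,0,0,0],"gripper":[0.18,0.19,0.2,0.21,0.22,0.23,0.24,0.25]}'
python3 - <<'E'
from look import *
snap("h"); find(["tile","tile_top"],("side",))
a=cv2.imread("pics/h_side.png")[190:350,140:300]
cv2.imwrite("pics/h2.png",cv2.resize(a,(600,600),interpolation=cv2.INTER_CUBIC))
E
```

```text
t: 18.0
eef_pos: [0.5143, -0.1706, 0.1636]
ee_rot: [3.141, 0.0, -1.58]
force: [0.1, 0.4, 0.1]
width: 0.0149
gripper_force: 0.0
t: 18.8
eef_pos: [0.5143, -0.1706, 0.1637]
ee_rot: [-3.142, 0.0, -1.58]
force: [0.1, -0.6, 0.3]
width: 0.0217
gripper_force: 0.0
pinpoint tile side [([0.5196, -0.1686, 0.0461], 0.89)]
pinpoint tile_top side [([0.5074, -0.1658, 0.1909], 0.64)]
```

View pics/h2.png

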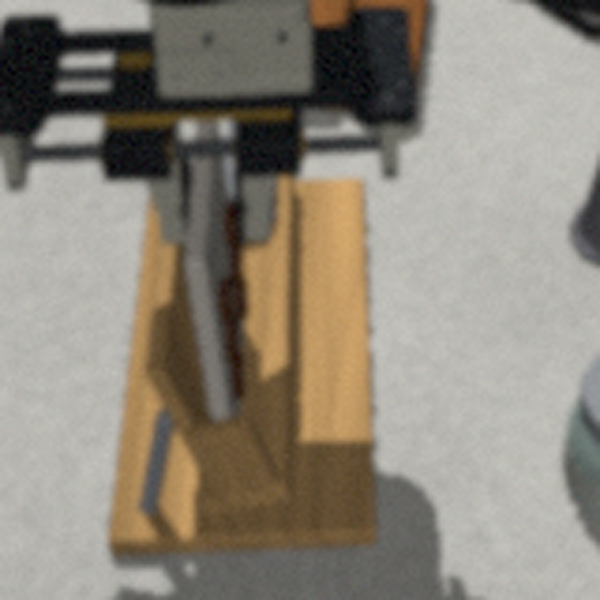

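The tile has tipped back onto the rear finger (top about 205,140; foot at 222,415, in the corner). I'll ease it back to the panel.

```bash
python3 -m creep '{"translation":[[-1,0,0],[-2,0,0],[-2,0,0],[-2,0,0],[-2,0,0],[-2,0,0],[-2,0,0],[-2,0,0]],"spin":[0,0,0,0,0,0,0,0],"gripper":[0.26,0.26,0.26,0.26,0.26,0.26,0.26,0.26]}'
python3 -m creep '{"translation":[[-2,0,0],[-2,0,0],[-2,0,0],[-2,0,0],[-1,0,0],[-1,0,0],[-1,0,0],[0,0,0]],"spin":[0,0,0,0,0,0,0,0],"gripper":[0.26,0.26,0.26,0.26,0.27,0.28,0.29,0.3]}'
python3 - <<'E'
from look import *
snap("i"); find(["tile","tile_top","seat"],("side",))
a=cv2.imread("pics/i_side.png")[190:350,140:300]
cv2.imwrite("pics/i2.png",cv2.resize(a,(600,600),interpolation=cv2.INTER_CUBIC))
E
```

```text
t: 19.8
eef_pos: [0.4991, -0.1707, 0.1637]
ee_rot: [3.142, -0.0, -1.58]
force: [-0.3, -0.5, -0.0]
width: 0.0227
gripper_force: 0.1
t: 20.6
eef_pos: [0.4882, -0.1706, 0.1637]
ee_rot: [3.142, 0.0, -1.58]
force: [-0.3, 0.4, -0.8]
width: 0.0262
gripper_force: 0.2
pinpoint tile side [([0.5148, -0.1664, 0.0451], 0.85)]
pinpoint tile_top side [([0.4792, -0.1661, 0.187], 0.92)]
pinpoint seat side [([0.5133, -0.1705, 0.0468], 0.65)]
```

View pics/i2.png

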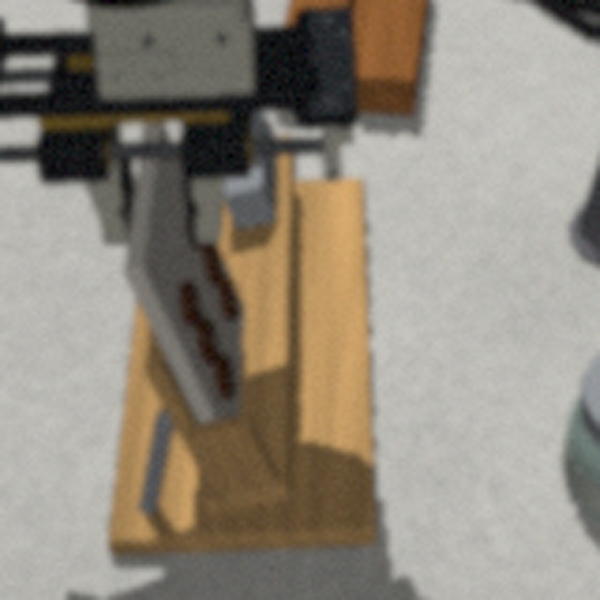

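The tile leans almost onto the panel, buttons facing out. A few more mm back will free it, then I'll retreat upward.

```bash
python3 -m creep '{"translation":[[-1,0,0],[-1,0,0],[-1,0,0],[-1,0,0],[-1,0,0],[0,0,0],[0,0,0],[0,0,0]],"spin":[0,0,0,0,0,0,0,0],"gripper":[0.3,0.3,0.31,0.32,0.33,0.34,0.35,0.36]}'
python3 -m creep '{"translation":[[0,0,2],[0,0,4],[0,0,8],[0,0,14],[0,0,20],[0,0,20],[0,0,20],[0,0,10]],"spin":[0,0,0,0,0,0,0,0],"gripper":[0.36,0.36,0.36,0.36,0.36,0.36,0.36,0.36]}'
python3 - <<'E'
from look import *
snap("j"); find(["tile","tile_top","seat","stop_grip"])
a=cv2.imread("pics/j_side.png")[190:350,140:300];b=cv2.imread("pics/j_top.png")[190:290,240:400]
cv2.imwrite("pics/j2.png",cv2.hconcat([cv2.resize(a,(400,400),interpolation=cv2.INTER_CUBIC),cv2.resize(b,(400,400),interpolation=cv2.INTER_CUBIC)]))
E
```

```text
t: 21.65
eef_pos: [0.4834, -0.1706, 0.1637]
ee_rot: [-3.142, -0.0, -1.58]
force: [-0.5, -0.2, 0.1]
width: 0.0313
gripper_force: 0.0
t: 22.45
eef_pos: [0.4841, -0.1708, 0.2642]
ee_rot: [-3.138, -0.0, -1.58]
force: [-0.2, 0.4, -0.1]
width: 0.0315
gripper_force: 0.0
pinpoint tile side [([0.5186, -0.1666, 0.0457], 0.72)]
pinpoint tile top [([0.5163, -0.1719, 0.047], 0.94)]
pinpoint tile_top side [([0.477, -0.164, 0.1868], 0.87), ([0.5209, 0.005, 0.1352], 0.61)]
pinpoint tile_top top [([0.4789, -0.1676, 0.1904], 0.63)]
pinpoint seat side [([0.512, -0.1705, 0.0461], 0.82)]
pinpoint seat top [([0.5142, -0.17, 0.0454], 0.68)]
pinpoint stop_grip side [([0.5209, 0.0021, 0.1356], 0.77)]
pinpoint stop_grip top [([0.5234, 0.0057, 0.1367], 0.87)]
```

View pics/j2.png

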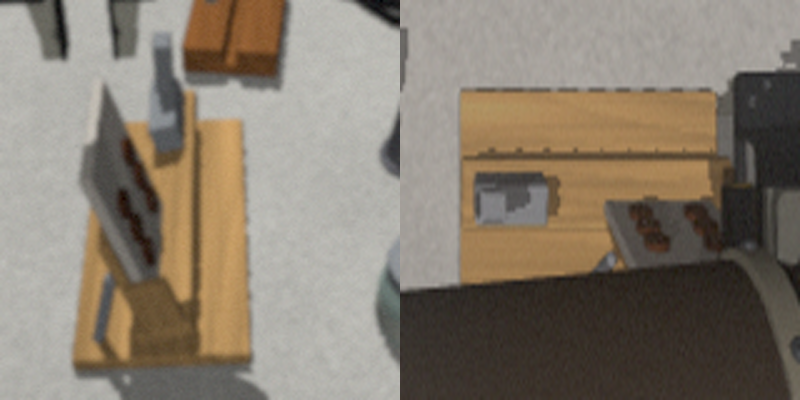

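The tile leans against the panel in the ledge corner, buttons facing out (side crop: top 95,90, foot 145,275). The stop is still far off (grip at 163,40). Next I'll go to the stop grip.

```bash
python3 -m creep '{"translation":[[2,10,0],[5,25,0],[6,28,0],[7,32,0],[7,32,0],[5,25,0],[4,15,-5],[1.5,8,-10]],"spin":[0,0,0,0,0,0,0,0],"gripper":[0.5,0.5,0.5,0.5,0.5,0.5,0.5,0.5]}' 10
python3 -m creep '{"translation":[[0,0,-20],[0,0,-25],[0,0,-25],[0,0,-25],[0,0,-20],[0,0,-15],[0,0,-8],[0,0,0]],"spin":[0,0,0,0,0,0,0,0],"gripper":[0.5,0.5,0.5,0.5,0.5,0.5,0.5,0.5]}'
```

```text
t: 23.75
eef_pos: [0.5215, 0.0059, 0.2465]
ee_rot: [-3.141, 0.0, -1.578]
force: [0.3, -1.6, -0.7]
width: 0.044
gripper_force: 0.0
t: 24.55
eef_pos: [0.5198, 0.0037, 0.1072]
ee_rot: [3.139, -0.001, -1.581]
force: [-0.6, -0.6, 0.5]
width: 0.0439
gripper_force: 0.0
```

```bash
python3 -m creep '{"translation":[[0,0,0],[0,0,0],[0,0,0],[0,0,0],[0,0,0],[0,0,0],[0,0,0],[0,0,0]],"spin":[0,0,0,0,0,0,0,0],"gripper":[0.4,0.32,0.28,0.25,0.22,0.2,0.18,0.16]}' 8
python3 -m creep '{"translation":[[0,-1,0],[0,-2,0],[0,-2,0],[0,-2,0],[0,-2,0],[0,-2,0],[0,-2,0],[0,-2,0]],"spin":[0,0,0,0,0,0,0,0],"gripper":[0.16,0.16,0.16,0.16,0.16,0.16,0.16,0.16]}' 10
python3 -m creep '{"translation":[[0,-2,0],[0,-2,0],[0,-2,0],[0,-2,0],[0,-2,0],[0,-2,0],[0,-2,0],[0,-1,0]],"spin":[0,0,0,0,0,0,0,0],"gripper":[0.16,0.16,0.16,0.16,0.16,0.16,0.16,0.16]}'
python3 - <<'E'
from look import *
snap("k"); find(["tile","stop_grip","tile_top"])
a=cv2.imread("pics/k_side.png")[190:350,140:300];b=cv2.imread("pics/k_top.png")[190:290,240:400]
cv2.imwrite("pics/k2.png",cv2.hconcat([cv2.resize(a,(400,400),interpolation=cv2.INTER_CUBIC),cv2.resize(b,(400,400),interpolation=cv2.INTER_CUBIC)]))
E
```

```text
t: 25.35
eef_pos: [0.5212, 0.0044, 0.1087]
ee_rot: [-3.141, 0.0, -1.58]
force: [2.3, 1.0, -0.5]
width: 0.0158
gripper_force: 8.0
t: 26.15
eef_pos: [0.521, -0.0108, 0.1088]
ee_rot: [-3.141, 0.0, -1.58]
force: [1.9, 0.9, 0.5]
width: 0.0158
gripper_force: 10.0
t: 26.95
eef_pos: [0.5208, -0.0259, 0.1087]
ee_rot: [3.142, -0.0, -1.58]
force: [-0.1, 1.9, 4.6]
width: 0.0163
gripper_force: 10.0
pinpoint tile side [([0.5191, -0.1699, 0.0416], 0.59)]
pinpoint tile top []
pinpoint stop_grip side [([0.5192, -0.0251, 0.1354], 0.84), ([0.5159, -0.172, 0.0471], 0.37)]
pinpoint stop_grip top []
pinpoint tile_top side [([0.476, -0.1623, 0.1835], 0.86)]
pinpoint tile_top top []
```

View pics/k2.png

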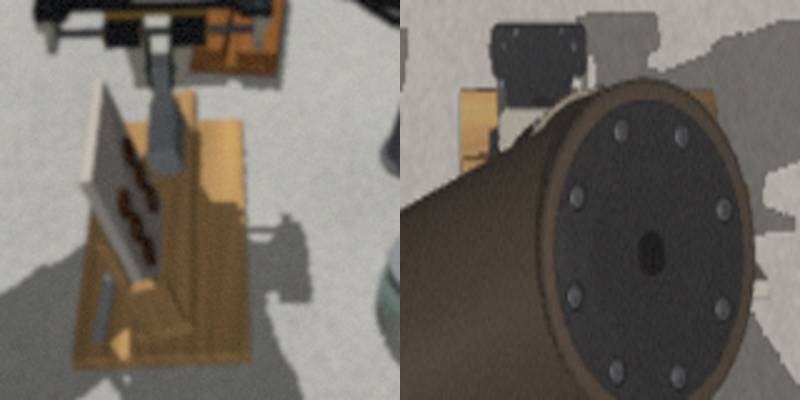

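```bash
python3 -m creep '{"translation":[[0,-1,0],[0,-1.5,0],[0,-1.5,0],[0,-1.5,0],[0,-1.5,0],[0,-1.5,0],[0,-1.5,0],[0,-1.5,0]],"spin":[0,0,0,0,0,0,0,0],"gripper":[0.16,0.16,0.16,0.16,0.16,0.16,0.16,0.16]}'
python3 -m creep '{"translation":[[0,-1.5,0],[0,-1.5,0],[0,-1.5,0],[0,-1.5,0],[0,-1.5,0],[0,-1.5,0],[0,-1,0],[0,-0.5,0]],"spin":[0,0,0,0,0,0,0,0],"gripper":[0.16,0.16,0.16,0.16,0.16,0.16,0.16,0.16]}'
python3 -m creep '{"translation":[[0,0,0],[0,0,0],[0,0,0],[0,0,0],[0,0,0],[0,0,10],[0,0,20],[0,0,25]],"spin":[0,0,0,0,0,0,0,0],"gripper":[0.17,0.2,0.25,0.32,0.4,0.45,0.45,0.45]}'
python3 -m creep '{"translation":[[0,5,30],[0,10,30],[0,30,20],[0,45,5],[0,48,0],[0,48,0],[0,30,0],[0,0,0]],"spin":[0,0,0,0,0,0,0,0],"gripper":[0.5,0.5,0.5,0.5,0.5,0.5,0.5,0.5]}'
python3 - <<'E'
from look import *
snap("l"); find(["tile","tile_top","stop_grip","seat"]); print(get_state()["t"])
b=cv2.imread("pics/l_top.png")[205:275,260:390]
cv2.imwrite("pics/l2.png",cv2.resize(b,None,fx=6,fy=6,interpolation=cv2.INTER_CUBIC))
E
```

```text
t: 28.15
eef_pos: [0.5207, -0.0371, 0.1087]
ee_rot: [3.141, 0.0, -1.58]
force: [-1.5, 1.5, 4.4]
width: 0.0159
gripper_force: 10.0
t: 28.95
eef_pos: [0.5205, -0.0477, 0.1087]
ee_rot: [3.141, 0.0, -1.58]
force: [-1.0, 1.0, 6.0]
width: 0.0162
gripper_force: 10.0
t: 29.75
eef_pos: [0.5202, -0.0478, 0.1641]
ee_rot: [3.14, -0.0, -1.58]
force: [0.2, 0.1, 0.8]
width: 0.0389
gripper_force: 0.0
t: 30.55
eef_pos: [0.5208, 0.1717, 0.2492]
ee_rot: [-3.141, 0.0, -1.576]
force: [-0.2, -1.3, -0.2]
width: 0.0438
gripper_force: 0.0
pinpoint tile side [([0.5151, -0.1679, 0.0438], 0.96), ([0.5935, 0.1827, 0.0017], 0.25)]
pinpoint tile top [([0.7591, -0.0247, 0.0035], 0.42), ([0.5934, 0.1794, 0.003], 0.36)]
pinpoint tile_top side [([0.4759, -0.1633, 0.1855], 0.7), ([0.5309, -0.1705, -0.003], 0.34)]
pinpoint tile_top top []
pinpoint stop_grip side [([0.5197, -0.0515, 0.1352], 0.9)]
pinpoint stop_grip top [([0.5235, -0.0507, 0.1357], 0.97)]
pinpoint seat side [([0.5131, -0.1743, 0.0465], 0.8)]
pinpoint seat top [([0.5139, -0.1735, 0.0449], 0.71)]
31.05
```

View pics/l2.png

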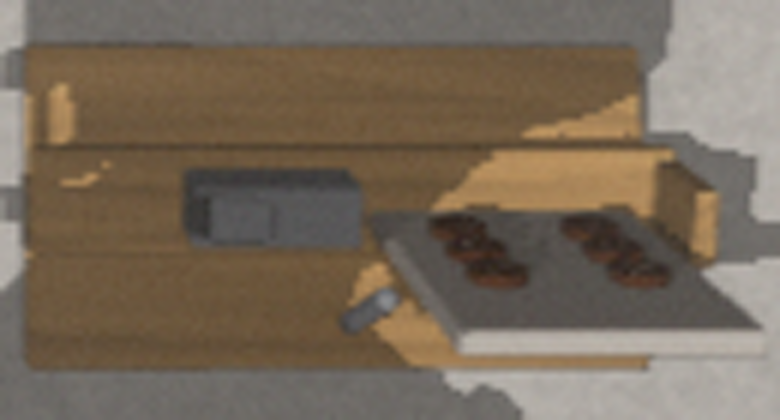

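Run:
```python
from look import *
f=cams.grab_frame("top")
for n,p,z in [("stop top edge",(360,190),.082),("stop top edge",(360,240),.075),("stop bottom",(361,190),.053),("tile botL",(372,213),.049),("tile botR",(626,213),.049),("tile topL",(464,342),.190),("tile topR",(764,342),.190),("cheek bot",(655,165),.054),("cheek bot",(654,205),.05),("cheek top",(714,195),.1),("base L",(26,200),.014),("base R",(641,60),.014),("base R",(648,360),.014)]:
    full=[(p[0]+.5)/6-.5+260,(p[1]+.5)/6-.5+205]
    print(n,back(f,full,z,1.).round(4))
```

```text
stop top edge [ 0.5286 -0.1037  0.082 ]
stop top edge [ 0.5083 -0.1045  0.075 ]
stop bottom [ 0.528  -0.1103  0.053 ]
tile botL [ 0.5183 -0.1155  0.049 ]
tile botR [ 0.5169 -0.2229  0.049 ]
tile topL [ 0.4774 -0.1156  0.19  ]
tile topR [ 0.4759 -0.2222  0.19  ]
cheek bot [ 0.5368 -0.2345  0.054 ]
cheek bot [ 0.5201 -0.2346  0.05  ]
cheek top [ 0.5252 -0.2413  0.1   ]
base L [0.5247 0.0277 0.014 ]
base R [ 0.5824 -0.2446  0.014 ]
base R [ 0.4525 -0.2415  0.014 ]
```

Pixels and nets put the total play at about 17 mm and the stop-to-tile gap at about 8 mm. That margin is thin, so I'll regrasp and go 4 mm closer.

```bash
python3 -m creep '{"translation":[[0,-20,0],[0,-40,0],[0,-48,0],[0,-48,0],[0,-40,0],[0,-20,-15],[0,0,-30],[0,0,-30]],"spin":[0,0,0,0,0,0,0,0],"gripper":[0.5,0.5,0.5,0.5,0.5,0.5,0.5,0.5]}'
python3 -m creep '{"translation":[[0,0,-25],[0,0,-20],[0,0,-12],[0,0,-8],[0,0,0],[0,0,0],[0,0,0],[0,0,0]],"spin":[0,0,0,0,0,0,0,0],"gripper":[0.45,0.45,0.4,0.4,0.35,0.28,0.24,0.21]}' 8
python3 -m creep '{"translation":[[0,0,0],[0,0,0],[0,0,0]],"spin":[0,0,0],"gripper":[0.18,0.16,0.16]}' 10
```

```text
t: 31.9
eef_pos: [0.521, -0.0488, 0.1734]
ee_rot: [-3.14, 0.001, -1.582]
force: [-0.3, 0.2, -0.8]
width: 0.0443
gripper_force: 0.0
t: 32.7
eef_pos: [0.5213, -0.0475, 0.1095]
ee_rot: [-3.14, 0.0, -1.58]
force: [-0.7, 0.1, -0.6]
width: 0.02
gripper_force: 0.0
t: 33.0
eef_pos: [0.5206, -0.0476, 0.109]
ee_rot: [3.141, 0.0, -1.58]
force: [-3.4, 1.7, 5.8]
width: 0.016
gripper_force: 10.0
```

```bash
python3 -m creep '{"translation":[[0,-0.5,0],[0,-1,0],[0,-1,0],[0,-1,0],[0,-0.5,0],[0,0,0],[0,0,0]],"spin":[0,0,0,0,0,0,0],"gripper":[0.16,0.16,0.16,0.16,0.16,0.16,0.16]}'
python3 -m creep '{"translation":[[0,0,0],[0,0,0],[0,0,0],[0,0,0],[0,0,0],[0,0,10],[0,0,20],[0,0,25]],"spin":[0,0,0,0,0,0,0,0],"gripper":[0.17,0.2,0.25,0.32,0.4,0.45,0.45,0.45]}'
python3 -m creep '{"translation":[[0,5,30],[0,10,30],[0,30,20],[0,45,5],[0,48,0],[0,48,0],[0,30,0],[0,0,0]],"spin":[0,0,0,0,0,0,0,0],"gripper":[0.5,0.5,0.5,0.5,0.5,0.5,0.5,0.5]}'
python3 - <<'E'
from look import *
snap("m"); find(["tile","tile_top","stop_grip"]); print(get_state()["t"])
b=cv2.imread("pics/m_top.png")[205:275,260:390]
cv2.imwrite("pics/m2.png",cv2.resize(b,None,fx=6,fy=6,interpolation=cv2.INTER_CUBIC))
E
```

```text
t: 33.7
eef_pos: [0.5205, -0.0517, 0.109]
ee_rot: [3.141, -0.0, -1.58]
force: [-3.2, 0.5, 6.1]
width: 0.0163
gripper_force: 10.0
t: 34.5
eef_pos: [0.5203, -0.0518, 0.1642]
ee_rot: [3.14, -0.0, -1.58]
force: [0.7, -0.7, -0.3]
width: 0.0393
gripper_force: 0.0
t: 35.3
eef_pos: [0.5209, 0.1677, 0.2492]
ee_rot: [-3.141, 0.001, -1.576]
force: [-0.2, 0.6, -0.1]
width: 0.0436
gripper_force: 0.0
pinpoint tile side [([0.5193, -0.167, 0.0471], 0.7)]
pinpoint tile top [([0.519, -0.1721, 0.048], 0.89), ([0.5316, -0.1721, -0.0014], 0.3)]
pinpoint tile_top side [([0.4734, -0.1655, 0.1843], 0.63)]
pinpoint tile_top top [([0.4776, -0.1684, 0.1889], 0.85), ([0.5158, -0.1713, 0.0437], 0.65)]
pinpoint stop_grip side [([0.5214, -0.0545, 0.1323], 0.77), ([0.5141, -0.17, 0.0452], 0.42)]
pinpoint stop_grip top [([0.522, -0.0522, 0.1331], 0.79)]
35.7
```

View pics/m2.png

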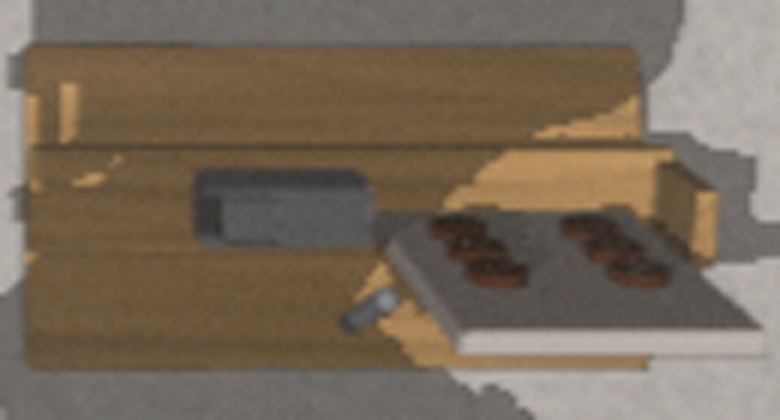

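The stop face now sits just short of the tile (370 against the tile's foot at about 372, with the shoe top nearer the camera). The tile hasn't moved, play is about 13 mm, and the gripper is clear.

```bash
python3 -c "
from station import arm
print(arm.job_done())"
```

```text
the job is handed in; nothing more can be done
None
```

The tile leans right way up on the easel with its buttons facing out, and the stop is closed to about 13 mm of total play by camera estimate; I handed the job in at about 36 s with the gripper clear, and no verdict came back.

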